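Press a flute joint home in the sprung V-cradle

ROBOT

A 7-joint arm with a two-finger parallel gripper is mounted at the origin on the work surface. World frame = base frame: x ahead of the robot, y to its left, z up, the work surface at z = 0. Lengths are in m, angles in rad, forces in N, time in s.
With the tool pointing down it reaches from about 0.425 to 0.875 m from the base axis. Payload 8.4 kg.
Tool frame: the origin (TCP) lies at the very end of the fingers, on their centre line; the grasp point (between the pads) lies 19 mm behind it; y points along the fingers, x is the direction in which the jaws open and shut, and the axes are right-handed (so a half turn about y gives the same grasp; the last joint's range is limited). The gripper opens to 85 mm and grips with 20 to 120 N. Pads are 22 mm wide; open, the fingers measure 114 mm over their backs; the gripper's body (76 mm by 85 mm) begins 54 mm behind the grasp point. The pads swing forward as they close: fully open they stand 13 mm farther back than shut.
Start: joints at [-1.217, 0.333, 0.04, 1.465, -0.013, 1.343, -0.059], TCP at [0.284, 0.584, 0.231] pointing down, gripper open.
Joint ranges: [-2.58, 2.58], [-0.38, 2.09], [-1.3, 1.39], [0.25, 2.4], [-1.5, 4.64], [0.08, 2.09], [-2.65, 2.65]. Speed limits (rad/s): [2.22, 2.22, 2.79, 2.79, 3.14, 3.14, 3.14].

INTERFACE

Orientations are given as a unit quaternion [x, y, z, w].
In Python, from cell import * gives the robot as it stands. Calls block until the motion is done:
- move_to(position, orientation): joint-space move of the TCP to a pose.
- move_straight(position, frame=None, feed=0.15): straight line of the TCP; frame=None keeps the orientation; feed is the mean speed in m/s.
- move_joints(angles): joint-space move.
- move_gripper(opening, f_grip=None): finger opening in m; f_grip is the grip in N (None keeps the last); returns when the fingers have stopped.
- sleep(seconds).
- ik(position, orientation): joint angles nearest the present ones, or None.
- state(): the state.
- grab_frame(name): name is "side" or "top"; returns (picture, depth): 400x640x3 uint8, blue, green, red; 400x640 float32, m along the optical axis (not along the pixel's ray), 0 where there is no reading.
- get_calibration(name): a dict with "intrinsics" (3x3 intrinsics, pixels), "R" (3x3) and "t" (3): a world point X has camera coordinates R X + t. Camera axes: x right, y down, z forward; pixel columns grow to the right and rows downward; lengths in m; the calibration is good to about 2 mm. A picture is of the moment at which its call begins. get_calibration takes no time and is no camera call.
A pose or a line that the arm cannot do raises PlanningError and nothing moves.
- finish_job(): hands the job in, once; it reports no verdict.
The state is a dict: "time": time; "joint_pos": joint angles; "dq": joint speeds; "joint_efforts": joint torques, N m; "position": TCP position; "ee_rot": TCP orientation; "contact_force": force on the tool from outside, world axes, zero at the start; "wrist_torque": the same for the moment, N m; "gripper_width": finger opening in m.
Only numpy, scipy, OpenCV 4.12 (cv2) and the standard library are available. Lean on these libraries where they do the work, as an engineer would, in place of code of your own. Each camera call takes 0.05 s, during which the arm holds its last target.

TASK

Take the bamboo flute joint with the copper ferrule from the rack and lower it (do not drop it) into the cork-lined V-cradle, lying straight along it, ferrule end towards the brass guide bush and sticking out about equally beyond the two V-saddles. Then press the joint down, seated on both sides of the V, until the sprung cradle is down on its stop, and finish while the gripper is still holding it pressed there: do not let go or back off at the end. Leave the plain joint and all the other things on the bench where they are.

Things in the scene. Friction and masses are not known exactly. Their poses are not given: they have to be found in the camera images.
- joint_ferruled: the flute joint to be loaded: a straight bamboo cylinder, 30 mm in diameter, 180 mm long, about 0.11 kg, with a 28 mm reddish copper band (the ferrule) at one end. Origin on its axis at mid length; its x axis runs along it towards the ferrule end. At the start it lies level in one of the two places of the rack, its axis 50 mm above the table.
- ferrule_end (a point): the centre of the end face of the ferruled end, on the axis, 90 mm from the joint's middle.
- rack: fixed wooden rack, 150 mm (x) x 170 mm (y), base 10 mm thick. Its two places, at y = +50 and -50 mm, each hold a joint along the rack's x in two small V-rests 16 mm wide, 55 mm either side of the middle: 94 mm around the joint's middle is free for fingers; the axis lies 40 mm above the base. Which place holds which joint varies. Origin: centre of its underside.
- fixture: fixed base of the V-cradle: a green plate from x = -110 to +140 mm, 80 mm wide, 14 mm thick. At x = 117 to 133 mm stands a dark steel post, 50 mm wide, top 91 mm above the table, with the brass guide bush, axis 60 mm above the table. Origin: on the underside, below the middle between the saddles; x runs along the V towards the guide bush.
- cradle_axis (a point): where the middle of a seated joint belongs: on the axis of a joint lying in the V, midway between the two saddles, 70 mm above the table with the cradle up, 60 mm with it on its stop. Moves with the cradle; x along the V towards the bush, y across, z up.
- cradle_plate (a point): top face of the aluminium cradle plate, midway between the saddles, 34 mm under the seated axis; it is the floor under the fingers and moves with the cradle. The two saddles, 20 mm long, 58 mm wide, are centred 50 mm either side along x (80 mm between them free for fingers), each a 90 degree V with a slightly yielding cork face left and right, rising to 2 mm below the seated axis.
- cradle (a joint): how far the sprung cradle is pressed down, in m: 0 up, 0.010 on its stop, straight down. Springs push it up, 0.9 N per mm over a preload: it starts to move at about 3 N (the flute joint's weight alone does not move it) and reaches the stop at about 12 N, the flute joint's weight included. It springs back up when released.
- joint_plain: the bamboo joint without a ferrule, otherwise the same size and colour (30 mm dia., 180 mm long), lying in the other place of the rack. Origin on its axis at mid length, x along it. Must stay there.
- ebony_ring: loose black ebony ring, 38 mm outside, 28 mm inside, 16 mm high, flat on the table. Origin at the centre of its underside.
- copper_ferrule: loose copper ferrule (tube) standing on end, 34 mm outside, 26 mm high. Origin at the centre of its underside.
- antler_burnisher: white antler burnisher, about 140 mm long, 20 mm high, lying on the table along its x. Origin under its middle.
- brush: hand brush lying on the table along its x, near the left side. Origin at its underside.
Mind the look-alikes: they are no part of the job. Leave any green or turquoise look-alike of the joint_ferruled alone.

How it is judged:
By the outcome, as a careful person would: the job done as asked, in the order asked, and still so for the second after the job is handed in, while the arm keeps its last pose, push and grip.
It also fails if it takes over 46 s, if anything falls off the work surface, if the arm or the gripper's body presses on something with over 40 N, if the wrist force passes 120 N, or if a joint passes its speed limit or range.

## Working session

There is one attempt and no reset: what is moved stays moved. The work goes in short steps, each a Python script; the robot and the scene stay as the last script left them, time stands still between calls to the robot, and variables do not carry over. Pictures are saved under pics/ and viewed, and the job is handed in when it is done.

```bash
mkdir -p pics; ls; python3 - <<'E'
from cell import *
import cv2,numpy as np
for n in("top","side"):
    p,d=grab_frame(n); cv2.imwrite(f"pics/{n}0.png",p); np.save(f"pics/{n}0.npy",d)
    c=get_calibration(n); print(n,c)
s=state(); print(s)
E
```

```text
pics
top {'intrinsics': array([[519.97067207,   0.        , 323.40037374],
       [  0.        , 519.97067207, 194.81094398],
       [  0.        ,   0.        ,   1.        ]]), 'R': array([[ 0.0206812 , -0.99973689, -0.00992123],
       [-0.98392189, -0.01859128, -0.17762903],
       [ 0.17739785,  0.0134353 , -0.98404751]]), 't': array([0.01610583, 0.54296503, 1.56457735])}
side {'intrinsics': array([[410.82337268,   0.        , 325.16072165],
       [  0.        , 410.82337268, 199.04012534],
       [  0.        ,   0.        ,   1.        ]]), 'R': array([[ 0.95887698, -0.28354441, -0.01254992],
       [-0.17521614, -0.55659342, -0.81209794],
       [ 0.22328063,  0.78090097, -0.58338618]]), 't': array([-0.51136259,  0.15978325,  1.0675127 ])}
{'time': 0.1, 'joint_pos': array([-1.21716973,  0.33383642,  0.03988979,  1.46616241, -0.01338872,
        1.34333065, -0.05850092]), 'dq': array([-0.00139129, -0.00142797, -0.00043564, -0.00217021,  0.00127058,
        0.00143489, -0.00069658]), 'joint_efforts': array([ 3.83399383e-03, -6.60022044e+01,  1.37041066e+00, -4.06481087e+01,
        1.71491801e-02,  9.03916312e-03, -6.15318459e-05]), 'position': array([0.28423512, 0.58409995, 0.23052292]), 'ee_rot': array([ 0.59979532,  0.37456996, -0.37540629, -0.59917697]), 'contact_force': array([0.68201937, 0.3769244 , 0.79059609]), 'wrist_torque': array([ 0.02265396, -0.01129928, -0.00610087]), 'gripper_width': 0.0851850312890551}
```

View pics/top0.png

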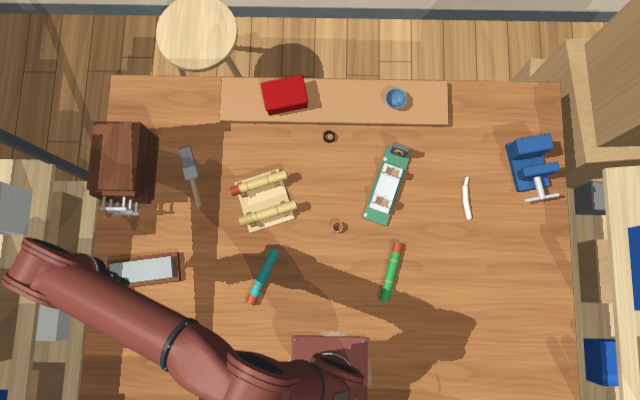

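View pics/side0.png

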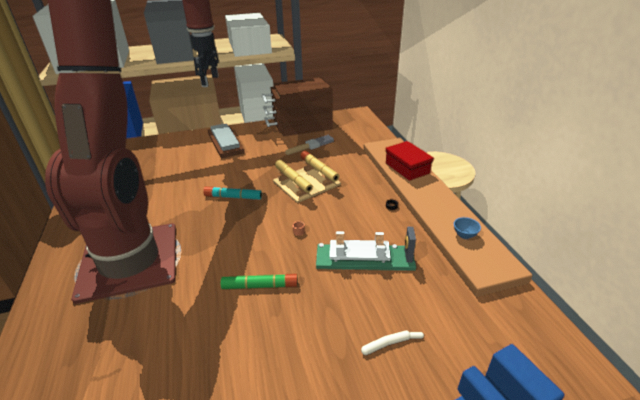

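The top view shows four look-alikes:
- The rack's far joint, around (260,182), has a reddish end at (236,188).
- The rack's near joint, around (268,214), looks plain.
- There is a turquoise one at (262,276).
- There is a green one at (391,272).

Only the far rack joint fits: it is bamboo coloured, in the rack, and has a copper band. I'll enlarge that area and the fixture to confirm.

```bash
python3 - <<'E'
import cv2
p=cv2.imread("pics/top0.png")
a=cv2.resize(p[160:240,220:310],None,fx=8,fy=7.5,interpolation=cv2.INTER_CUBIC); a=cv2.resize(p[165:237,222:306],None,fx=8,fy=8,interpolation=cv2.INTER_CUBIC)
cv2.imwrite("pics/rackc.png",a)
cv2.imwrite("pics/fixc.png",cv2.resize(p[140:230,350:425],None,fx=6,fy=6,interpolation=cv2.INTER_CUBIC))
E
```

```text
(no output)
```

View pics/rackc.png

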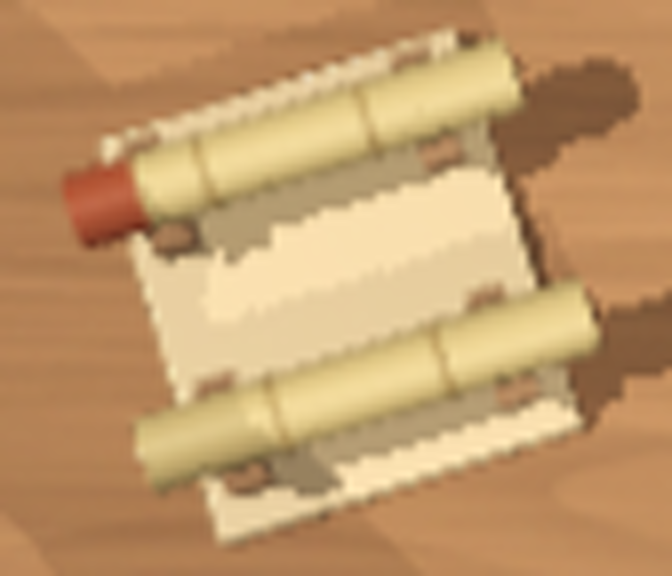

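View pics/fixc.png

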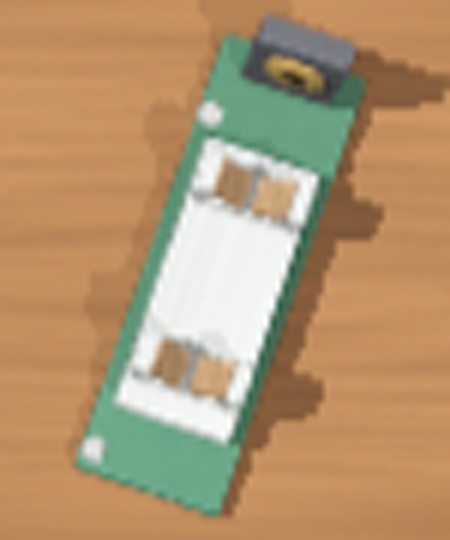

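The crop confirms it. The far joint carries the copper band at its left (+y) end, crop (105,205), and the near one is plain. The fixture crop shows the V with two cork saddles and the post and bush at the upper (far) end. Next I'll measure both.

```bash
cat > h.py <<'E'
import cv2,numpy as np
from cell import *
def ray(n,u,v,z):
    c=get_calibration(n);K,R,t=c["intrinsics"],np.array(c["R"]),np.array(c["t"])
    u=np.atleast_1d(u).astype(float);v=np.atleast_1d(v).astype(float)
    d=(R.T@np.linalg.inv(K)@np.stack([u,v,np.ones_like(u)]));o=-R.T@t
    s=(z-o[2])/d[2]; return (o[:,None]+s*d).T
def cloud(n,D):
    c=get_calibration(n);K,R,t=c["intrinsics"],np.array(c["R"]),np.array(c["t"])
    v,u=np.mgrid[0:400,0:640]
    P=np.stack([(u-K[0,2])/K[0,0]*D,(v-K[1,2])/K[1,1]*D,D],-1)
    return (P-t)@R
def proj(n,X):
    c=get_calibration(n);p=(np.array(c["R"])@np.array(X)+c["t"]);q=c["intrinsics"]@p;return q[:2]/q[2]
E
python3 - <<'E'
from h import *
p=cv2.imread("pics/top0.png");D=np.load("pics/top0.npy")
W=cloud("top",D)
print("table z",np.median(W[240:300,430:500,2]))
hsv=cv2.cvtColor(p,cv2.COLOR_BGR2HSV)
def rect(X):
    return cv2.minAreaRect((X[:,:2]*1000).astype(np.float32))
# joints
for nm,(v0,v1) in {"far":(165,201),"near":(199,232)}.items():
    M=np.zeros((400,640),bool);M[v0:v1,225:305]=1
    m=M&(W[...,2]>.052)&(W[...,2]<.08)
    X=W[m]
    if nm=="far":
        pass
    print(nm,len(X),rect(X),"zmax",np.percentile(X[:,2],[50,90,98]))
    c=X.mean(0);w,V=np.linalg.eigh(np.cov((X-c)[:,:2].T));a=V[:,1];s=(X-c)[:,:2]@a
    print(" mean",c,"dir deg",np.degrees(np.arctan2(a[1],a[0])),"s",s.min(),s.max(),"mid",c[:2]+a*(s.min()+s.max())/2)
# fixture
M=np.zeros((400,640),bool);M[140:230,355:420]=1
g=M&(hsv[...,0]>60)&(hsv[...,0]<95)&(hsv[...,1]>60)
v,u=np.nonzero(g)
X=ray("top",u,v,.014);r=rect(X);print("green",r,cv2.boxPoints(r))
print("green depth z",np.median(W[g][:,2]))
m=M&(abs(W[...,2]-.036)<.006)&(hsv[...,1]<60);print("plate",rect(W[m]),m.sum(),np.median(W[m][:,2]))
m=M&(W[...,2]>.075);print("post",rect(W[m]),m.sum(),W[m].mean(0))
m=M&(hsv[...,0]<25)&(W[...,2]>.04)&(W[...,2]<.075)&(hsv[...,1]>60)
X=W[m];print("cork",rect(X),len(X),X.mean(0))
E
```

```text
table z 6.315644781076917e-05
far 542 ((543.81787109375, 217.89556884765625), (103.72098541259766, 179.95022583007812), 18.45595359802246) zmax [0.06239273 0.0677614  0.07103056]
 mean [0.57564188 0.22916958 0.06209503] dir deg 107.99351799684439 s -0.0912510274772286 0.08936677970739607 mid [0.57593291 0.22827353]
near 542 ((485.6214294433594, 197.62173461914062), (41.33240509033203, 179.93370056152344), 22.967390060424805) zmax [0.06212965 0.06740486 0.07090071]
 mean [0.48292058 0.19722324 0.0622072 ] dir deg 109.46110492024103 s -0.09022679898229168 0.08920650275576099 mid [0.48309054 0.19674223]
green ((584.0850830078125, -172.38209533691406), (78.18424224853516, 247.65223693847656), 71.44480895996094) [[ 454.25592 -170.0384 ]
 [ 689.0346  -248.84581]
 [ 713.91425 -174.72578]
 [ 479.13556  -95.91838]]
green depth z 0.01399973234161242
plate ((593.2203979492188, -175.39097595214844), (62.211944580078125, 194.9198760986328), 71.343017578125) 610 0.03622636060005059
post ((473.29132080078125, -114.79889678955078), (49.41291427612305, 493.3445129394531), 66.77591705322266) 131 [ 0.60581369 -0.16661072  0.38367097]
cork ((604.5939331054688, -178.10488891601562), (42.04939651489258, 187.55050659179688), 73.22290802001953) 173 [ 0.59163833 -0.17465365  0.05980541]
```

```bash
python3 - <<'E'
from h import *
from scipy.optimize import least_squares
D=np.load("pics/top0.npy");W=cloud("top",D)
D2=np.load("pics/side0.npy");W2=cloud("side",D2)
def fit(W,c0,yaw0,lab):
    m=(W[...,2]>.045)&(W[...,2]<.075)&(np.hypot(W[...,0]-c0[0],W[...,1]-c0[1])<.1)
    X=W[m];a=np.array([np.cos(yaw0),np.sin(yaw0)]);n=np.array([-a[1],a[0]])
    X=X[abs((X[:,:2]-c0)@n)<.022]
    def f(q):
        a=np.array([np.cos(yaw0+q[1]),np.sin(yaw0+q[1])]);n=np.array([-a[1],a[0]])
        return np.hypot((X[:,:2]-c0)@n-q[0],X[:,2]-q[2])-.015
    r=least_squares(f,[0,0,.05],loss="soft_l1",f_scale=.001)
    yaw=yaw0+r.x[1];a=np.array([np.cos(yaw),np.sin(yaw)]);s=(X[:,:2]-c0)@a
    k=abs(f(r.x))<.003; s=s[k]
    print(lab,"yaw",np.degrees(yaw),"off",r.x[0],"z",r.x[2],"in",k.mean(),len(X),"s",s.min(),s.max(),"mid",c0+n*r.x[0]+a*(s.min()+s.max())/2)
for W_,l in((W,"top"),(W2,"side")):
    fit(W_,np.array([.5758,.2285]),np.radians(108.5),l+" far")
    fit(W_,np.array([.483,.197]),np.radians(108.5),l+" near")
for n,uv,z in[("top",(392.7,171.7),.052),("top",(382,200.8),.052)]:
    print(ray(n,*uv,z))
a=np.radians(-18.55);d=np.array([np.cos(a),np.sin(a)]);o=np.array([.5699,-.1676])
p=cv2.imread("pics/top0.png");q=cv2.imread("pics/side0.png")
n=np.array([-d[1],d[0]])
def dots(pic,nm,sc,u0,v0):
    for x,y,z in[(-110,40,14),(-110,-40,14),(140,40,14),(140,-40,14),(50,0,50),(-50,0,50),(117,25,91),(117,-25,91),(133,25,91),(133,-25,91),(-40,29,68),(-40,-29,68),(40,29,68),(40,-29,68),(-60,29,68),(-60,-29,68)]:
        w=np.r_[o+d*x/1e3+n*y/1e3,z/1e3]; uv=proj(nm,w)
        cv2.circle(pic,tuple(int(k) for k in ((uv-[u0,v0]+.5)*sc)),3,(0,0,255),-1)
    return pic
A=dots(cv2.resize(p[140:230,350:425],None,fx=6,fy=6,interpolation=cv2.INTER_CUBIC),"top",6,350,140)
B=dots(cv2.resize(q[220:275,310:422],None,fx=7,fy=7,interpolation=cv2.INTER_CUBIC),"side",7,310,220)
cv2.imwrite("pics/fa.png",A);cv2.imwrite("pics/fb.png",B)
E
```

```text
top far yaw 109.6003460160702 off -0.0030590816143273966 z 0.0504166330459948 in 0.6855670103092784 582 s -0.08892064137049405 0.09016377112684261 mid [0.57849249 0.23005621]
top near yaw 109.29448451784117 off -0.0014479211904599638 z 0.050442488947026375 in 0.7095158597662772 599 s -0.08985016175536197 0.08945464182068268 mid [0.48443844 0.19727278]
side far yaw 109.46425356890762 off -0.004284312206859259 z 0.0483941531815279 in 0.8602150537634409 372 s -0.09598623823076387 0.08732522863823897 mid [0.58130592 0.22577642]
side near yaw 109.31888004175323 off -0.0026688989179957283 z 0.0483806186022856 in 0.8781725888324873 394 s -0.09527572088430702 0.08427479082601978 mid [0.48735067 0.19265611]
[[ 0.61920891 -0.18765819  0.052     ]]
[[ 0.5265819  -0.15441202  0.052     ]]
```

View pics/fa.png

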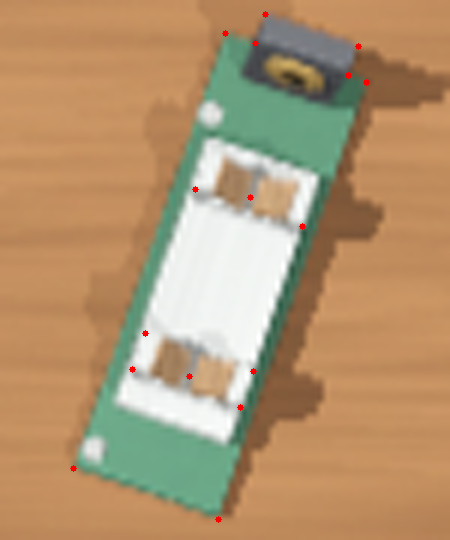

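View pics/fb.png

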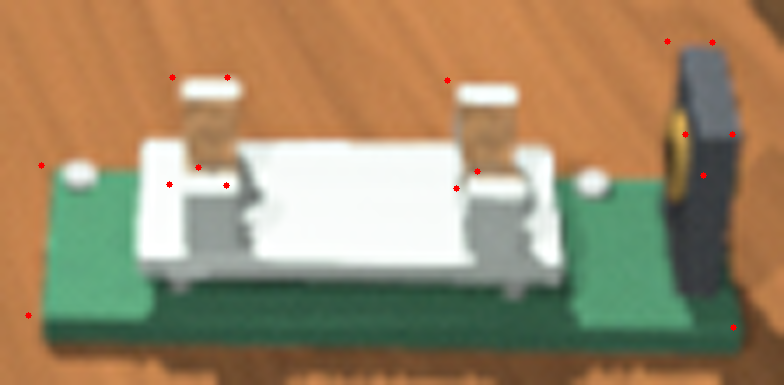

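The top fit gives the joint axis at z 50.4 mm (expected 50) and length 179 mm (expected 180). The two cameras differ by about 3–4 mm in the same sense for both the joint and the fixture, so I take the mean of the two. That puts the joint's middle at (0.580, 0.228), yaw 109.5° towards the ferrule, and the fixture at (0.571, -0.169), yaw -18.6°. Before moving I'll check IK for both grasp signs.

```bash
cat >> h.py <<'E'
from scipy.spatial.transform import Rotation as Rn
def quat(yaw,sg):
    h=sg*np.array([-np.sin(yaw),np.cos(yaw),0]);y=np.array([0,0,-1.])
    return Rn.from_matrix(np.stack([h,y,np.cross(h,y)],1)).as_quat()
JY=np.radians(109.5);FY=np.radians(-18.6)
J=np.array([.580,.228]);F=np.array([.5713,-.169])
def fs():
    s=state();print("t %.2f"%s["time"],"p",s["position"].round(4),"F",s["contact_force"].round(2),"T",s["wrist_torque"].round(2),"w",round(s["gripper_width"],4));return s
E
python3 - <<'E'
from h import *
for sg in(1,-1):
    for P,y in((J,JY),(F,FY)):
        for z in(.2,.03): 
            q=ik([*P,z],quat(y,sg)); print(sg,z,None if q is None else np.round(q,2))
E
```

```text
1 0.2 [ 0.42  0.6  -1.24  1.53  0.57  1.42  2.63]
1 0.03 [-1.28  0.83  1.21  1.78 -0.85  1.17 -2.6 ]
1 0.2 [-0.55  0.34  0.95  1.68 -0.29  1.27  1.71]
1 0.03 [-0.45  0.55  0.85  1.84 -0.49  0.98  1.86]
-1 0.2 [-0.77  0.31  0.4   1.59 -0.12  1.27 -0.01]
-1 0.03 [-0.76  0.48  0.4   1.75 -0.22  0.95  0.07]
-1 0.2 [-0.57  0.35  0.98  1.68 -0.3   1.27 -1.42]
-1 0.03 [-0.53  0.61  0.98  1.84 -0.59  1.01 -1.21]
```

```bash
python3 - <<'E'
from h import *
move_to([*J,.15],quat(JY,-1)); fs()
p,d=grab_frame("top");cv2.imwrite("pics/t1.png",p)
p,d=grab_frame("side");cv2.imwrite("pics/s1.png",p)
cv2.imwrite("pics/s1c.png",cv2.resize(p[100:220,240:370],None,fx=5,fy=5,interpolation=cv2.INTER_CUBIC))
E
```

```text
t 1.82 p [0.5794 0.2302 0.1501] F [-0.15  0.7  -0.44] T [0.06 0.05 0.02] w 0.0852
```

View pics/s1c.png

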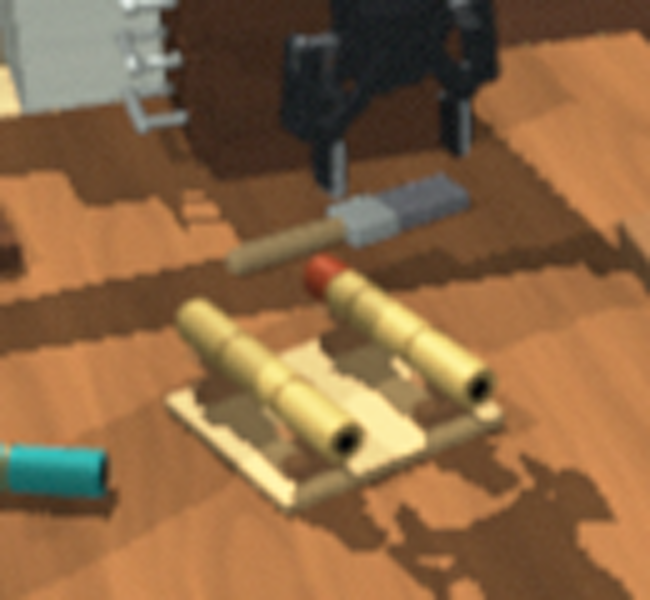

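The fingers straddle the far, copper-banded joint, with fingertips at crop (330,190) and (457,150) above (405,330). I'll descend and grip.

```bash
python3 - <<'E'
from h import *
move_straight([*J,.031],feed=.1); fs()
move_gripper(.02,50); sleep(.2); fs()
p,d=grab_frame("side");cv2.imwrite("pics/s2c.png",cv2.resize(p[100:220,240:370],None,fx=5,fy=5,interpolation=cv2.INTER_CUBIC))
E
```

```text
t 3.26 p [0.5805 0.2282 0.0318] F [ 0.97 -0.93  0.27] T [-0.   -0.05  0.06] w 0.0853
t 4.02 p [0.5789 0.2277 0.0313] F [-5.07 -2.43  7.84] T [-0.44  1.31  0.01] w 0.0285
```

View pics/s2c.png

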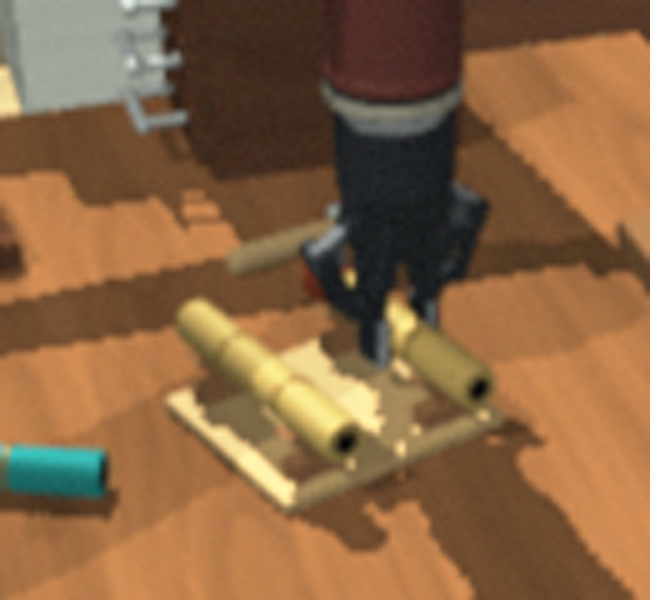

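The pads hold the joint at 28.5 mm opening. The 5 N side force means the jaws sit 1–2 mm off in x, which lifting will relieve. Next I lift, carry it over the cradle and look.

```bash
python3 - <<'E'
from h import *
move_straight([*J,.19],feed=.15); fs()
move_to([*F,.16],quat(FY,-1)); sleep(.3); fs()
for n,(a,b,c,d_) in{"top":(115,235,340,430),"side":(150,275,290,430)}.items():
    p,d=grab_frame(n);cv2.imwrite(f"pics/{n}3.png",p);np.save(f"pics/{n}3.npy",d)
    cv2.imwrite(f"pics/{n}3c.png",cv2.resize(p[a:b,c:d_],None,fx=4.8,fy=4.8,interpolation=cv2.INTER_CUBIC))
E
```

```text
t 5.28 p [0.5795 0.2278 0.1889] F [-0.25 -0.85 -1.46] T [ 0.01  0.01 -0.01] w 0.0286
t 7.05 p [ 0.5715 -0.1684  0.16  ] F [ 0.52  0.14 -1.21] T [ 0.03  0.01 -0.02] w 0.0286
```

View pics/top3c.png

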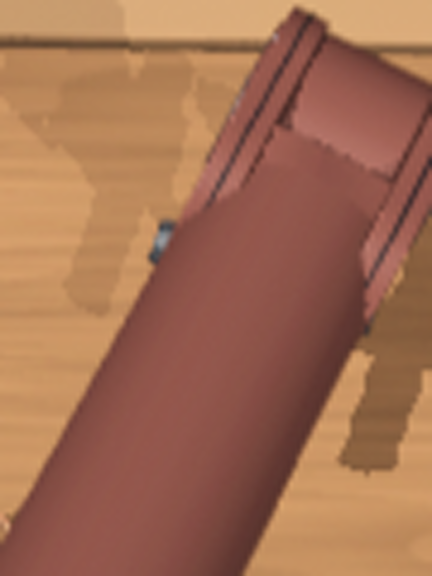

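View pics/side3c.png

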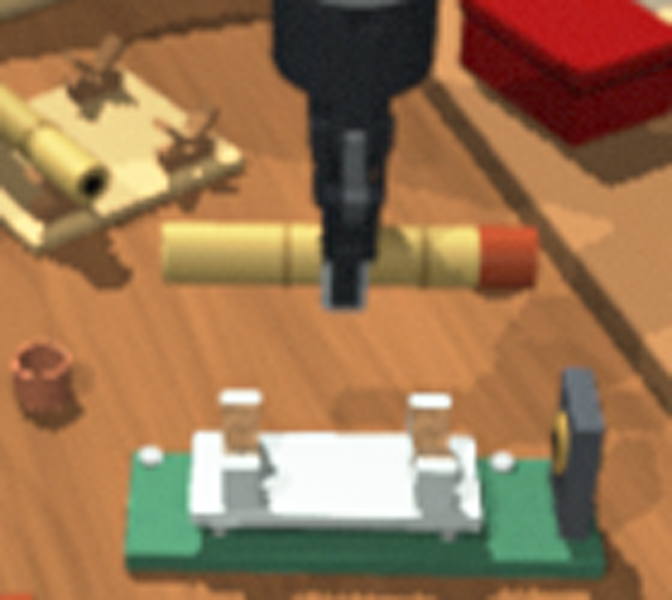

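The top view is covered by the arm. The side crop shows the joint held level with the ferrule towards the bush. Joint ends are at crop (163,251) and (538,258), and saddle tops at about (240,398), (431,402), (241,464), (433,466). I'll compare the two from this one camera, which cancels its calibration bias.

```bash
python3 - <<'E'
from h import *
p=cv2.imread("pics/side3.png")
cv2.imwrite("pics/z1.png",cv2.resize(p[190:215,315:410],None,fx=8,fy=8,interpolation=cv2.INTER_CUBIC))
cv2.imwrite("pics/z2.png",cv2.resize(p[225:265,320:400],None,fx=9,fy=9,interpolation=cv2.INTER_CUBIC))
E
```

```text
(no output)
```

View pics/z1.png

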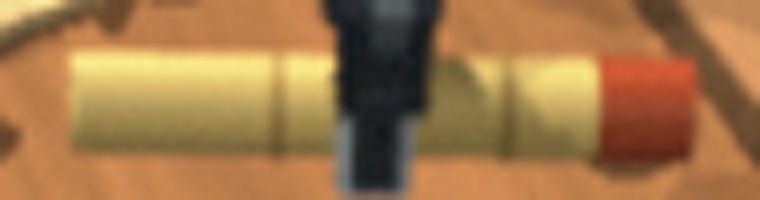

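View pics/z2.png

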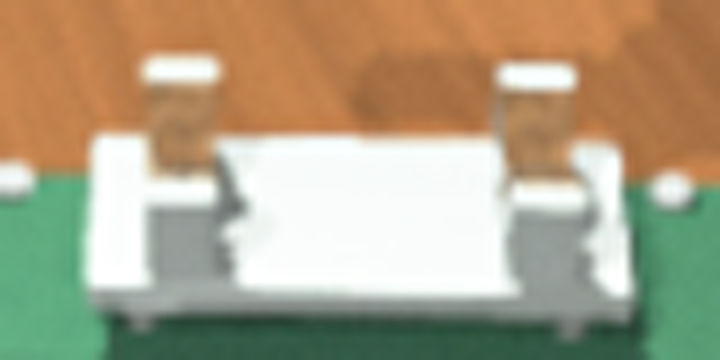

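```bash
python3 - <<'E'
from h import *
S=np.array([[181,70],[537,76],[181,190],[548,196]])/9+[320,225]-.5+.5/9
P=ray("side",S[:,0],S[:,1],.068)
E=np.array([[72,101],[694,108]])/8+[315,190]-.5+.5/8
Q=ray("side",E[:,0],E[:,1],.179)
print(P.round(4));print("sep LR",np.linalg.norm(P[1]-P[0]),np.linalg.norm(P[3]-P[2]),"BF",np.linalg.norm(P[0]-P[2]),np.linalg.norm(P[1]-P[3]))
c=P.mean(0);ax=(P[1]+P[3]-P[0]-P[2])[:2];print("cradle c",c,"yaw",np.degrees(np.arctan2(ax[1],ax[0])))
print(Q.round(4),"len",np.linalg.norm(Q[1]-Q[0]));j=Q.mean(0);a=(Q[1]-Q[0])[:2];print("joint mid",j,"yaw",np.degrees(np.arctan2(a[1],a[0])))
d=np.array([np.cos(FY),np.sin(FY)]);n=np.array([-d[1],d[0]]);e=(j-c)[:2];print("err along",e@d,"across",e@n)
E
```

```text
[[ 0.5336 -0.1321  0.068 ]
 [ 0.6283 -0.1643  0.068 ]
 [ 0.518  -0.1797  0.068 ]
 [ 0.6119 -0.2115  0.068 ]]
sep LR 0.10006240060368769 0.09913895170378811 BF 0.05014447883881823 0.049875224741026083
cradle c [ 0.57292816 -0.1719114   0.068     ] yaw -18.73169346870424
[[ 0.4899 -0.1416  0.179 ]
 [ 0.6614 -0.1991  0.179 ]] len 0.18094939986121927
joint mid [ 0.57565018 -0.17033402  0.179     ] yaw -18.5505223506193
err along 0.0020767245697179675 across 0.0023632047994019394
```

The measured sizes match (100, 50 and 181 mm). The held joint is 2 mm too far along and 2.4 mm off across, so I correct that, lower to just above the V and remeasure.

```bash
cat >> h.py <<'E'
FY=np.radians(-18.65)
fd=np.array([np.cos(FY),np.sin(FY)]);fn=np.array([-fd[1],fd[0]])
F2=np.array([.5715,-.1684])-.0021*fd-.0024*fn
E
python3 - <<'E'
from h import *
print(F2)
move_straight([*F2,.10],feed=.1); move_straight([*F2,.068],feed=.05);sleep(.3); fs()
p,d=grab_frame("side");cv2.imwrite("pics/side4.png",p);np.save("pics/side4.npy",d)
cv2.imwrite("pics/z3.png",cv2.resize(p[215:268,315:410],None,fx=8,fy=8,interpolation=cv2.INTER_CUBIC))
p,d=grab_frame("top");cv2.imwrite("pics/top4.png",p)
E
```

```text
[ 0.56874278 -0.17000242]
t 8.99 p [ 0.5689 -0.17    0.0682] F [ 0.55  0.42 -1.29] T [-0.06 -0.02  0.  ] w 0.0286
```

View pics/z3.png

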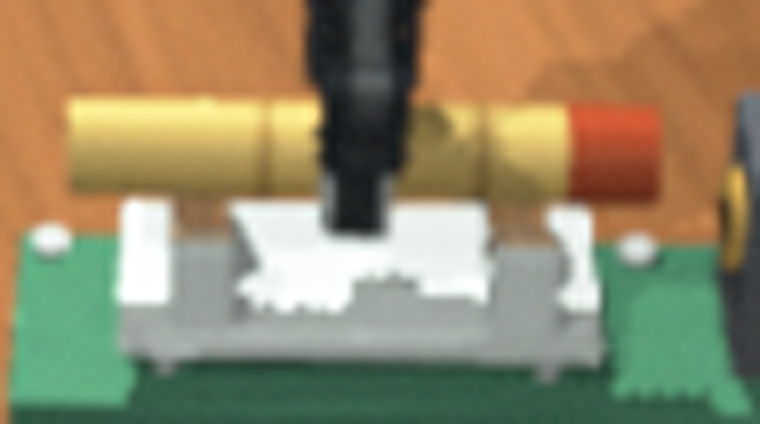

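```bash
python3 - <<'E'
from h import *
E=np.array([[68,145],[660,153.5]])/8+[315,215]-.5+.5/8
Q=ray("side",E[:,0],E[:,1],.087)
c=np.array([.57293,-.17191])
j=Q.mean(0);a=(Q[1]-Q[0])[:2];print("len",np.linalg.norm(a),"yaw",np.degrees(np.arctan2(a[1],a[0])))
e=j[:2]-c;print(j,"along",e@fd,"across",e@fn)
E
```

```text
len 0.18165236019101608 yaw -18.583278175992266
[ 0.57301238 -0.17134249  0.087     ] along -0.00010342413584268084 across 0.000564056182006594
```

The joint is centred to within 0.1 mm along and 0.6 mm across, and yaw agrees. I'll lower slowly while watching the forces.

```bash
python3 - <<'E'
from h import *
for z in(.058,.054,.052,.0505,.0495):
    move_straight([*F2,z],feed=.02);sleep(.15); s=fs()
    print("  lat",s["contact_force"][:2]@fn,"T along",s["wrist_torque"][:2]@fd,"T pitch",s["wrist_torque"][:2]@fn)
    if s["contact_force"][2]>6: break
E
```

```text
t 9.89 p [ 0.5688 -0.1701  0.0581] F [-0.38 -0.17 -0.24] T [-0.06  0.01 -0.04] w 0.0285
  lat -0.2863458076889006 T along -0.059038884685362975 T pitch -0.012795477799980177
t 10.39 p [ 0.5687 -0.1701  0.054 ] F [ 0.11 -0.58 -0.52] T [0.01 0.01 0.02] w 0.0287
  lat -0.5098372673406183 T along 0.007336093560734737 T pitch 0.014895190352846945
t 10.79 p [ 0.569  -0.1699  0.0522] F [0.82 1.28 2.55] T [ 0.32 -0.1   0.03] w 0.0286
  lat 1.4746060091104392 T along 0.3333993543011127 T pitch 0.00195524308752384
t 11.19 p [ 0.569  -0.1699  0.0506] F [1.31 2.53 4.68] T [ 0.44 -0.19  0.01] w 0.0288
  lat 2.819013326198809 T along 0.47518041312670267 T pitch -0.039311572777171094
t 11.59 p [ 0.5691 -0.1698  0.0497] F [1.27 3.11 4.68] T [ 0.53 -0.25 -0.01] w 0.0287
  lat 3.349285186785875 T along 0.5798037535420402 T pitch -0.07137412552673748
```

Contact came at about TCP z 52 mm, as expected. The side force of +3.3 N shows the -y face bearing more, so I shift towards +n until the sides balance.

```bash
python3 - <<'E'
from h import *
k=0
for i in range(6):
    k+=.0004
    move_straight([*(F2+k*fn),.0497],feed=.02);sleep(.2); s=fs()
    l=s["contact_force"][:2]@fn
    print("  k",k,"lat",l,"Talong",s["wrist_torque"][:2]@fd,"pitch",s["wrist_torque"][:2]@fn)
    if l<.4: break
E
```

```text
t 12.04 p [ 0.569  -0.1698  0.0498] F [0.63 1.08 4.38] T [ 0.22 -0.38  0.02] w 0.0285
  k 0.0004 lat 1.2284146397337647 Talong 0.3326754318817398 pitch -0.2857165693332056
t 12.49 p [ 0.569  -0.1693  0.0497] F [2.06 0.4  4.59] T [ 0.13 -0.44  0.03] w 0.0287
  k 0.0008 lat 1.042595044597078 Talong 0.26418794135385887 pitch -0.37620278867352314
t 12.94 p [ 0.5691 -0.1688  0.0497] F [1.62 1.38 3.92] T [ 0.25 -0.24 -0.01] w 0.0285
  k 0.0012000000000000001 lat 1.8269712257939175 Talong 0.3127352616716241 pitch -0.14713349642718157
t 13.39 p [ 0.5691 -0.1684  0.0496] F [0.75 0.55 3.98] T [ 0.24 -0.15  0.02] w 0.0289
  k 0.0016 lat 0.7570513441281039 Talong 0.2783865913786411 pitch -0.06194559501621354
t 13.84 p [ 0.5693 -0.168   0.0496] F [-1.12  1.38  2.72] T [0.23 0.04 0.01] w 0.0286
  k 0.002 lat 0.9526298046922206 Talong 0.20395308706876145 pitch 0.11550679077864362
t 14.29 p [ 0.5694 -0.1678  0.0496] F [-0.88  0.55  3.18] T [0.01 0.18 0.01] w 0.0287
  k 0.0024000000000000002 lat 0.23541041545995084 Talong -0.043548353716024835 pitch 0.17022602972347506
```

```bash
python3 - <<'E'
from h import *
for k in(.0028,.0032,.0036,.0040):
    move_straight([*(F2+k*fn),.0497],feed=.02);sleep(.2); 
    L=[];
    for i in range(6):
        s=state();L.append(np.r_[s["contact_force"],s["wrist_torque"]]);sleep(.03)
    m=np.mean(L,0)
    print("t",s["time"],"k",k,s["position"].round(4),"lat",m[:2]@fn,"Fz",m[2],"Talong",m[3:5]@fd,"pitch",m[3:5]@fn)
    if m[:2]@fn<-1: break
p,d=grab_frame("side");cv2.imwrite("pics/side5.png",p)
cv2.imwrite("pics/z5.png",cv2.resize(p[215:268,315:410],None,fx=8,fy=8,interpolation=cv2.INTER_CUBIC))
E
```

```text
t 14.9083 k 0.0028 [ 0.5694 -0.1678  0.0497] lat -3.995581598090007 Fz 3.371785302589039 Talong -0.8434319787092451 pitch 0.2475796422044354
```

View pics/z5.png

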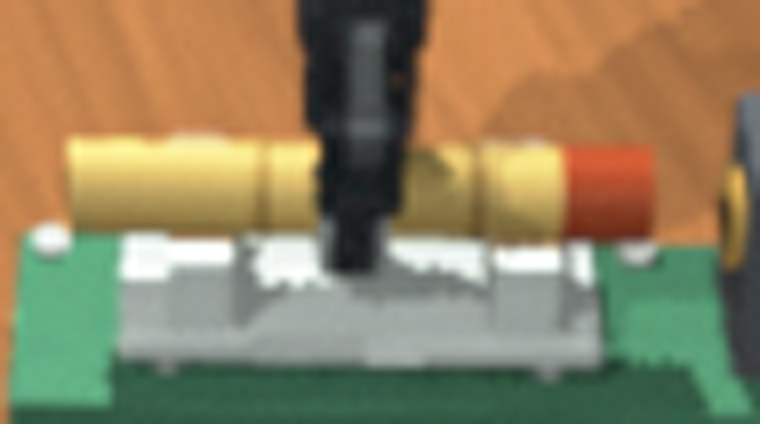

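At k=2.8 mm the side force flips to -4 N, so both faces now bear, and the balance is near k=2.4 mm. I'll check the position along the V, then press down with the side balance monitored.

```bash
cat >> h.py <<'E'
def meas():
    L=[]
    for i in range(6):
        s=state();L.append(np.r_[s["contact_force"],s["wrist_torque"]]);sleep(.02)
    m=np.mean(L,0)
    print("t %.1f"%s["time"],s["position"].round(4),"lat %.2f along %.2f Fz %.2f Troll %.2f Tpitch %.2f Tyaw %.2f"%(m[:2]@fn,m[:2]@fd,m[2],m[3:5]@fd,m[3:5]@fn,m[5]),"w",round(s["gripper_width"],4));return m
E
python3 - <<'E'
from h import *
E=np.array([[66.5,183.5],[655,190.5]])/8+[315,215]-.5+.5/8
Q=ray("side",E[:,0],E[:,1],.0684);j=Q.mean(0);a=(Q[1]-Q[0])[:2];c=np.array([.57293,-.17191]);e=j[:2]-c
print("yaw",np.degrees(np.arctan2(a[1],a[0])),"len",np.linalg.norm(a),"along",e@fd,"across",e@fn)
k=.0024
move_straight([*(F2+k*fn),.0497],feed=.02);sleep(.15);meas()
move_gripper(.02,80);meas()
for z in(.0475,.0455,.0435):
    move_straight([*(F2+k*fn),z],feed=.02);sleep(.15);m=meas()
    if abs(m[:2]@fn)>6: break
E
```

```text
yaw -18.33170241315071 len 0.18309209159098463 along -0.00028391652079893224 across 0.0042938549076857735
t 15.5 [ 0.5694 -0.1678  0.0497] lat -4.31 along -2.32 Fz 3.10 Troll -0.95 Tpitch 0.37 Tyaw 0.04 w 0.0286
t 15.8 [ 0.5695 -0.1678  0.0497] lat -4.21 along -2.16 Fz 3.72 Troll -0.92 Tpitch 0.39 Tyaw 0.01 w 0.0282
t 16.3 [ 0.5695 -0.1678  0.0476] lat -4.47 along -2.58 Fz 5.16 Troll -0.90 Tpitch 0.56 Tyaw 0.01 w 0.0285
t 16.8 [ 0.5695 -0.1678  0.0458] lat -4.48 along -3.59 Fz 6.68 Troll -0.87 Tpitch 0.68 Tyaw 0.00 w 0.0279
t 17.3 [ 0.5695 -0.1678  0.0439] lat -4.98 along -4.23 Fz 8.48 Troll -0.89 Tpitch 0.85 Tyaw 0.01 w 0.0274
```

The side and length forces crept up as I pressed: lat -5 N, along -4 N. The moments match those forces on a 0.2 m lever, so the joint isn't being twisted. I'll trim the tool sideways in small steps until both sides of the V share the load again.

```bash
python3 - <<'E'
from h import *
k=.0024;b=0
for i in range(8):
    m=meas() if i==0 else m
    l,al=m[:2]@fn,m[:2]@fd
    if abs(l)<1.2 and abs(al)<1.5: break
    if abs(l)>=1.2: k+=np.sign(l)*.0003
    if abs(al)>=1.5: b+=np.sign(al)*.0003
    move_straight([*(F2+k*fn+b*fd),.0435],feed=.02);sleep(.15);print("k %.4f b %.4f"%(k,b));m=meas()
E
```

```text
t 17.4 [ 0.5695 -0.1678  0.0439] lat -3.86 along -4.35 Fz 8.55 Troll -0.88 Tpitch 0.82 Tyaw 0.02 w 0.0283
k 0.0021 b -0.0003
t 17.9 [ 0.5695 -0.1678  0.044 ] lat -3.57 along -2.96 Fz 8.68 Troll -0.71 Tpitch 0.64 Tyaw 0.00 w 0.028
k 0.0018 b -0.0006
t 18.4 [ 0.5695 -0.1678  0.0441] lat -2.76 along -2.38 Fz 8.14 Troll -0.58 Tpitch 0.47 Tyaw -0.03 w 0.0278
k 0.0015 b -0.0009
t 18.9 [ 0.5695 -0.1678  0.0443] lat -2.22 along -1.25 Fz 8.31 Troll -0.42 Tpitch 0.30 Tyaw -0.07 w 0.028
k 0.0012 b -0.0009
t 19.4 [ 0.5695 -0.1679  0.0442] lat -0.84 along -1.56 Fz 8.21 Troll -0.28 Tpitch 0.29 Tyaw -0.07 w 0.028
k 0.0012 b -0.0012
t 19.9 [ 0.5695 -0.1678  0.0444] lat -1.34 along -0.72 Fz 8.11 Troll -0.25 Tpitch 0.11 Tyaw -0.08 w 0.0276
k 0.0009 b -0.0012
t 20.4 [ 0.5695 -0.1678  0.0444] lat -0.43 along -0.13 Fz 8.49 Troll -0.13 Tpitch 0.12 Tyaw -0.10 w 0.0277
```

The forces are balanced and the tool stays put in the V. Fz of 8.3 N at about 7 mm down fits the spring, so nothing has slipped. Now I press onto the stop.

```bash
python3 - <<'E'
from h import *
k=.0009;b=-.0012;z=.0435
while z>.030:
    z-=.0013
    move_straight([*(F2+k*fn+b*fd),z],feed=.02);sleep(.1);print("z %.4f k %.4f b %.4f"%(z,k,b));m=meas()
    l,al=m[:2]@fn,m[:2]@fd
    if abs(l)>1.2: k+=np.sign(l)*.0003
    if abs(al)>1.2: b+=np.sign(al)*.0003
    if m[2]>18: break
p,d=grab_frame("side");cv2.imwrite("pics/side6.png",p)
cv2.imwrite("pics/z6.png",cv2.resize(p[215:268,315:410],None,fx=8,fy=8,interpolation=cv2.INTER_CUBIC))
E
```

```text
z 0.0422 k 0.0009 b -0.0012
t 20.9 [ 0.5695 -0.1679  0.0431] lat -0.86 along -0.78 Fz 9.43 Troll -0.10 Tpitch 0.20 Tyaw -0.09 w 0.0278
z 0.0409 k 0.0009 b -0.0012
t 21.3 [ 0.5695 -0.1679  0.0419] lat 0.01 along -1.26 Fz 10.23 Troll -0.10 Tpitch 0.30 Tyaw -0.07 w 0.028
z 0.0396 k 0.0009 b -0.0015
t 21.8 [ 0.5695 -0.1679  0.0413] lat -0.61 along -3.95 Fz 17.95 Troll -0.09 Tpitch 0.78 Tyaw -0.01 w 0.028
z 0.0383 k 0.0009 b -0.0018
t 22.2 [ 0.5696 -0.1679  0.0412] lat -0.04 along -8.55 Fz 30.26 Troll -0.02 Tpitch 1.76 Tyaw 0.00 w 0.0279
```

View pics/z6.png

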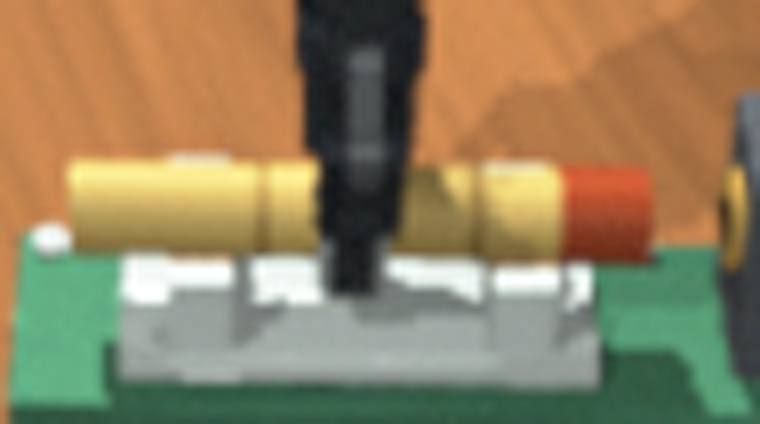

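The cradle is on its stop: TCP z holds at 41.2 mm, which puts the axis at 60 mm, and the stiffness jumps. I'll ease the push to about 20 N, still well above the 12 N needed, trim the lengthwise force, and verify centring.

```bash
python3 - <<'E'
from h import *
k=.0009;b=-.0026
move_straight([*(F2+k*fn+b*fd),.0391],feed=.02);sleep(.2);m=meas()
for i in range(3):
    if abs(m[:2]@fd)<2.5: break
    b+=np.sign(m[:2]@fd)*.0007
    move_straight([*(F2+k*fn+b*fd),.0391],feed=.02);sleep(.2);m=meas()
print(b)
for n,(u0,v0,u1,v1) in{"side":(315,215,410,268),"top":(345,140,430,230)}.items():
    p,d=grab_frame(n);cv2.imwrite(f"pics/{n}7.png",p);cv2.imwrite(f"pics/{n}7c.png",cv2.resize(p[v0:v1,u0:u1],None,fx=6 if n=="top" else 8,fy=6 if n=="top" else 8,interpolation=cv2.INTER_CUBIC))
c=np.array([.57293,-.17191])
E=np.array([[69,205],[653,213]])/8+[315,215]-.5+.5/8
Q=ray("side",E[:,0],E[:,1],.060);e=Q.mean(0)[:2]-c;a=(Q[1]-Q[0])[:2];print("along",e@fd,"across",e@fn,"yaw",np.degrees(np.arctan2(a[1],a[0])),"len",np.linalg.norm(a))
S=np.array([[200,158],[516,166]])/8+[315,215]-.5+.5/8
P=ray("side",S[:,0],S[:,1],.058);print("back saddles",[( (x[:2]-c)@fd,(x[:2]-c)@fn) for x in P])
E
```

```text
t 22.8 [ 0.5696 -0.1678  0.0413] lat -0.36 along -0.17 Fz 18.08 Troll -0.11 Tpitch 0.17 Tyaw -0.04 w 0.0278
-0.0026
along 6.309086018485303e-05 across 0.0034994923548599425 yaw -18.468020759528038 len 0.1824288545682661
back saddles [(np.float64(-0.050258763865148805), np.float64(0.02910313898342832)), (np.float64(0.050444412205667775), np.float64(0.027549679080870106))]
```

View pics/side7c.png

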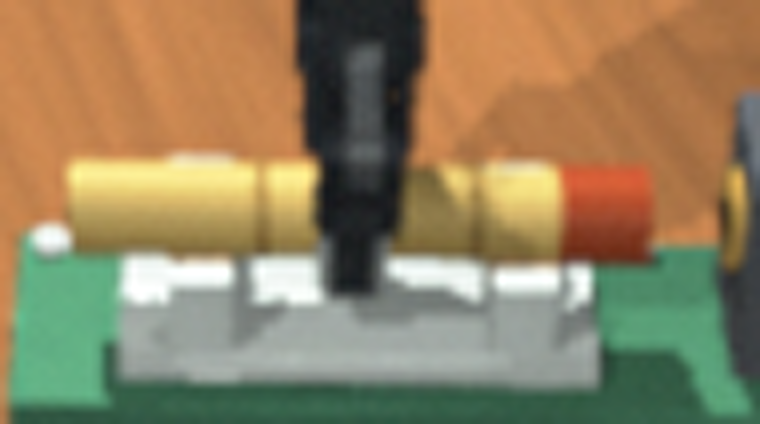

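View pics/top7.png

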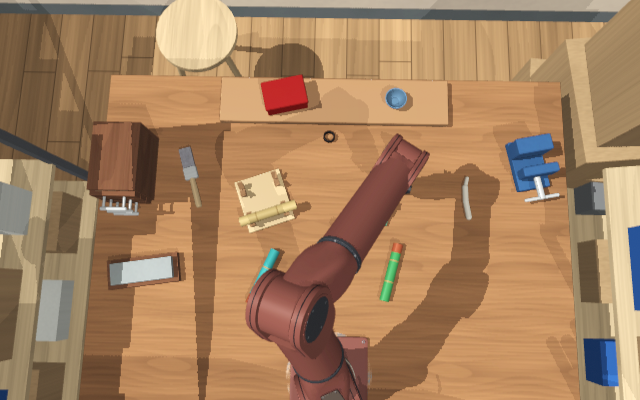

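```bash
python3 - <<'E'
from h import *
sleep(.5);meas()
finish_job()
E
```

```text
t 23.5 [ 0.5695 -0.1679  0.0413] lat -0.41 along -0.37 Fz 18.15 Troll -0.10 Tpitch 0.19 Tyaw -0.04 w 0.0277
the job is handed in; nothing more can be done
```

I took the copper-banded joint from the far place of the rack, lowered it into the V-cradle with the ferrule towards the bush, and pressed it down onto the stop. I handed in at about 23.5 s with the gripper still holding it pressed.

**Checks that agreed**
- **On the stop:** the TCP held at z 41.3 mm, which puts the joint's axis at 60 mm as specified. The stiffness rose sharply there, and the final push is about 18 N, with 12 N needed.
- **Seated both sides:** the sideways and lengthwise forces were about 0.4 N each under load. The back saddle tops show just above the joint in the side view, where a fully seated joint would leave them.
- **Position:** the joint was 0.1 mm off centre along the cradle, with yaw within 0.2° of it.
- **Other things:** the last top view shows the plain joint, ring, burnisher, brush and green joint where they were. The arm hid the loose ferrule and part of the turquoise joint in that view, but I didn't go near either.

**Checks that disagreed**
- **Sideways position:** the side camera put the joint about 3.5 mm off the V centre. The top camera, the height on the stop, the force balance and the visible saddle tops all say it is seated, so I put this down to error in my side-camera estimate.
- **Push:** it reached 30 N for a moment on the stop. I eased it to 18 N without leaving the stop.

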